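# Load the brace-hinge tray and hold the index knob at the third click

## Task

Slide the orange tray with its two brace hinges into the slot of the green press station until it is fully home against the back stop, keeping both hinges in the tray. Then turn the station's sprung indexing knob clockwise (seen from above), counting the clicks, to the third click, never on to the fourth, and finish while still holding the knob there in the gripper, because it springs back when let go. Leave the other things on the bench where they are.

Things in the scene. Friction and masses are not known exactly. Their poses are not given: they have to be found in the camera images.
- station: green press station fixed to the bench: a low bridge, 160 mm deep (its x), 150 mm wide (y; 196 mm with bolted feet), flat deck 60 mm high. Origin: on the bench under the bridge's middle. Under it a slot 97 mm wide, 42 mm high, floored by the bench, runs along x from the mouth at x = -80 mm (yellow strip above it) to the back stop at x = +65 mm. The tray goes in along +x, grip block last
- slot_mouth (a point): middle of the slot's mouth at bench height, 80 mm before the station's origin; x points into the slot. Two steel guide plates, 26 mm high, flare from the mouth's sides out to 39 mm before it, where they are about 137 mm apart
- tray_grip (a point): middle of the orange tray's upright grip block, 28 mm above the tray's underside; block 24 mm long (x), 30 mm wide (y), 48 mm tall, at the tray's -x end. x points along the tray to its leading edge, 185 mm ahead of this point; z up. With the tray fully home this point is at x = -120 mm, y = 0 in the station's frame (3.5 mm side play)
- tray_mid (a point): middle of the orange tray's box, 11 mm above its underside; box 140 mm (x) by 90 mm (y) by 22 mm high, two pockets, joined by a 10 mm high neck to the grip block, whose middle is 115 mm behind (x = -115 mm). Stands flat on the bench, 0.15 to 0.3 kg empty
- knob_grip (a point): on the vertical axis of the black indexing knob on the station's deck, at the height to grip, 99 mm above the bench. Grip bar 46 mm long (point x), 14 mm thick (y), its top 13 mm above this point, on a 48 mm disc whose top is 25 mm below it, on a 100 mm aluminium dial plate. White line: pointer end (-x). Ticks on the plate: rest and the clicks; the third click's is orange and wider
- index_knob (a joint): knob angle in rad, growing clockwise seen from above; 0 = rest at a hard stop, where it starts. Clicks every 0.38 rad: 0.38, 0.76, 1.14 (third), 1.52 (fourth). A spring (0.05 N m at rest, 0.09 at the third click) turns it back when let go; the detent adds about 0.045 N m against you leaving a click and as much with you before the next
- hinge_a_mid (a point): middle of the brace hinge in the tray's leading pocket: a steel disc of 36 mm with aluminium arms, 64 mm long overall, 9 mm high, loose, 60 g
- hinge_b_mid (a point): middle of the same kind of hinge in the tray's other pocket
- spare_tray: bystander: empty grey tray of the same shape, origin under the middle of its box, grip block towards its -x
- spare_hinge: bystander: a spare brace hinge on the bench, origin at its underside
- jar: bystander: jar of rivets, 60 mm wide, 75 mm high, origin at its underside
- tape: bystander: roll of tape, 90 mm wide, 24 mm high, origin at its underside
- driver: bystander: red screwdriver lying on the bench

How it is judged:
By the outcome, as a careful person would: the job done as asked, in the order asked, and still so for the second after the job is handed in, while the arm keeps its last pose, push and grip.
It also fails if it takes over 64 s, if anything falls off the work surface, if the arm or the gripper's body presses on something with over 40 N, if the wrist force passes 120 N, or if a joint passes its speed limit or range.

## Robot

A 6-joint arm with a two-finger parallel gripper is mounted at the origin on the work surface. World frame = base frame: x ahead of the robot, y to its left, z up, the work surface at z = 0. Lengths are in mm, angles in rad, forces in N, time in s.
With the tool pointing down it reaches from about 275 to 750 mm from the base axis. Payload 10.2 kg.
Tool frame: the origin (TCP) lies at the very end of the fingers, on their centre line; the grasp point (between the pads) lies 19 mm behind it; z points along the fingers, y is the line along which they close (so a half turn about z gives the same grasp; the last joint's range is limited). The gripper opens to 85 mm and grips with 20 to 120 N. Pads are 22 mm wide; open, the fingers measure 114 mm over their backs; the gripper's body (76 mm by 85 mm) begins 54 mm behind the grasp point. The pads swing forward as they close: fully open they stand 13 mm farther back than shut.
Start: joints at [1.066, 0.313, 1.498, -0, 1.331, -0.223], TCP at [146.007, 504.295, 231.294] pointing down, gripper open.
Joint ranges: [-2.94, 2.94], [-0.97, 2.17], [0.19, 2.56], [-1.23, 4.37], [0.02, 3.11], [-2.88, 2.88]. Speed limits (rad/s): [2.39, 2.39, 3.01, 3.14, 3.14, 3.14].

## Interface

Orientations are given as a unit quaternion [w, x, y, z].
In Python, from rig import telemetry, optics, ctrl gives the robot as it stands.
- The arm moves only by the tool servo_tool, never from a script. Its argument "deltas" is a list of rows, each a list of 3 entries, a list of its own where there are three numbers: the shift along the tool's x, y, z in units of 20 cm (1.0 is 20 cm), then the turn, a rotation vector about the tool's x, y, z in units of 90 degrees (1.0 is 90 degrees), then the opening, from 0 (shut) to 1 (fully open). A call has 1 to 8 rows; each row shifts and turns the commanded pose from where the row before left it, along the tool's axes as they then stand; what a row does not reach is not made up. A row lasts 1/10 s, in which the tool goes at most 50 mm and 8.59 degrees, less where a joint would pass 70% of its speed; a pose out of reach is approached as far as the arm can. A call with a number of a shift or a turn outside -1 to 1 is refused whole. A call with a gripper value outside its range is refused whole. The fingers move at their own pace and stop on an object; "squeeze" is the grip in N (left out, the last holds). Time passes only in rows, so rows that do not move let the fingers close. It gives the time, the measured TCP pose, the force, the opening and the grip force at its end, in the units of the state.
- telemetry.sense(): the state, without advancing time (a new reading comes with each control period).
- optics.capture(name): name is "scene" or "top" or "wrist"; returns the picture (384x512x3 uint8, blue, green, red); there is no depth.
- optics.camera_model(name): a dict with "vfov" (degrees; the focal length in pixels is half the picture's height over the tangent of half this angle, whatever the lens; pixels are square), "cx", "cy" (the principal point, pixels), "R" (3x3) and "t" (3): a world point X has camera coordinates R X + t; the wrist camera has in their place "mount" (4x4, takes a point from camera to tool coordinates, whose origin is the TCP and whose axes are the flange's). Camera axes: x right, y down, z forward; pixel columns grow to the right and rows downward; lengths in mm; the calibration is good to about 2 mm. The wrist camera is an equidistant fisheye: a pixel r from the principal point sees the ray r / f radians off the axis. A picture is of the moment at which its call begins: read the wrist's pose just before it. camera_model takes no time and is no camera call.
- ctrl.finish_job(): hands the job in; it is judged then, once.
The state is a dict: "time_s": time; "joints": joint angles; "dq": joint speeds; "tau": joint torques, N m; "eef_pos": TCP position; "ee_rot": TCP orientation; "force": force on the tool from outside, world axes, zero at the start; "wrist_torque": the same for the moment, N m; "grip_width": opening from 0.0 (shut) to 1.0 (fully open); "grip_force": force on a finger pad.
Only numpy, scipy, OpenCV 4.12 (cv2) and the standard library are available. Lean on these libraries where they do the work, as an engineer would, in place of code of your own. Each camera call takes 0.05 s, during which the arm holds its last target. There are 200 camera calls.

## Working session

There is one attempt and no reset: what is moved stays moved. The work goes in short steps, Python scripts to look and compute and a tool call to move; the robot and the scene stay as the last step left them, time stands still between calls to the robot, and variables do not carry over. Pictures are saved under pics/ and viewed, at most 10 in all, crops included, and the job is handed in when it is done.

Besides the shell and the picture viewer there is one more tool, called after ">>>" as name(argument=value, ...), one argument or row to a line, values as JSON. servo_tool: Moves the arm, as the interface text tells. Its arguments: {"type":"object","properties":{"deltas":{"type":"array"},"squeeze":{"type":"number"}},"required":["deltas"]}

```bash
ls; mkdir -p pics
python3 - <<'E'
from rig import telemetry, optics, ctrl
import cv2
print(telemetry.sense())
for n in ("top","scene"):
    cv2.imwrite(f"pics/{n}0.png",cv2.resize(optics.capture(n),(800,600),interpolation=cv2.INTER_CUBIC)); print(optics.camera_model(n))
print(optics.camera_model("wrist"))
E
```

```text
pics
{'time_s': 0.0, 'joints': array([ 1.06560080e+00,  3.13453938e-01,  1.49845968e+00, -9.58543503e-06,
        1.33101622e+00, -2.23406343e-01]), 'dq': array([ 0.00176887, -0.00025412, -0.00088221,  0.00065004,  0.0008518 ,
        0.00076262]), 'tau': array([ 9.18725673e-04, -4.12258351e+01, -2.59748805e+01, -1.27433864e-04,
        4.08990250e-03, -1.52666377e-05]), 'eef_pos': array([145.87245551, 504.04645191, 230.72456479]), 'ee_rot': array([-2.33867392e-04,  1.40427736e-01,  9.90090705e-01, -6.26372757e-04]), 'force': array([ 0.1714665 , -0.57397885,  0.60197382]), 'wrist_torque': array([-0.02053316,  0.00390692,  0.03559642]), 'grip_force': 0.0, 'grip_width': 1.003009315446389}
{'vfov': 52.080558717717096, 'cx': 253.34754172681704, 'cy': 191.21201548793687, 'R': array([[-0.02607206, -0.99953983, -0.01550383],
       [-0.98539541,  0.0283076 , -0.16791235],
       [ 0.16827396,  0.01089958, -0.98568001]]), 't': array([ -39.73720494,  588.71843707, 1277.30428814])}
{'vfov': 49.43284064171203, 'cx': 256.6692186014361, 'cy': 190.93895904000883, 'R': array([[-0.82262659,  0.56840594, -0.01414832],
       [ 0.38006293,  0.53119871, -0.75721866],
       [-0.42289201, -0.62828546, -0.65300821]]), 't': array([ 512.52485975, -126.59250193, 1358.90671804])}
{'vfov': 65.70646984690485, 'cx': 258.079503322808, 'cy': 189.40866952890082, 'mount': array([[ 1.10645255e-03, -9.56748581e-01, -2.90913953e-01,
         7.34724683e+01],
       [ 9.99999263e-01,  1.20403495e-03, -1.56427667e-04,
        -1.17949870e+00],
       [ 4.99932515e-04, -2.90913565e-01,  9.56749208e-01,
        -1.42540036e+02],
       [ 0.00000000e+00,  0.00000000e+00,  0.00000000e+00,
         1.00000000e+00]])}
```

View pics/top0.png

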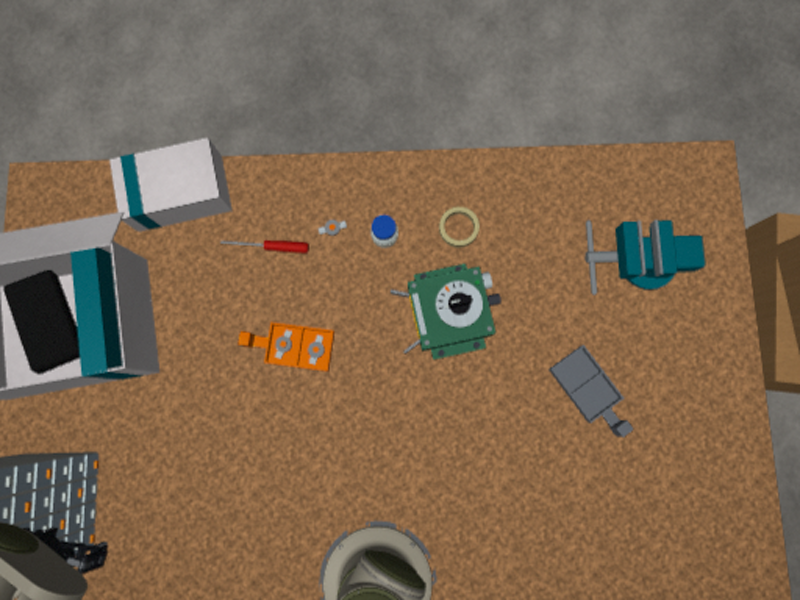

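View pics/scene0.png

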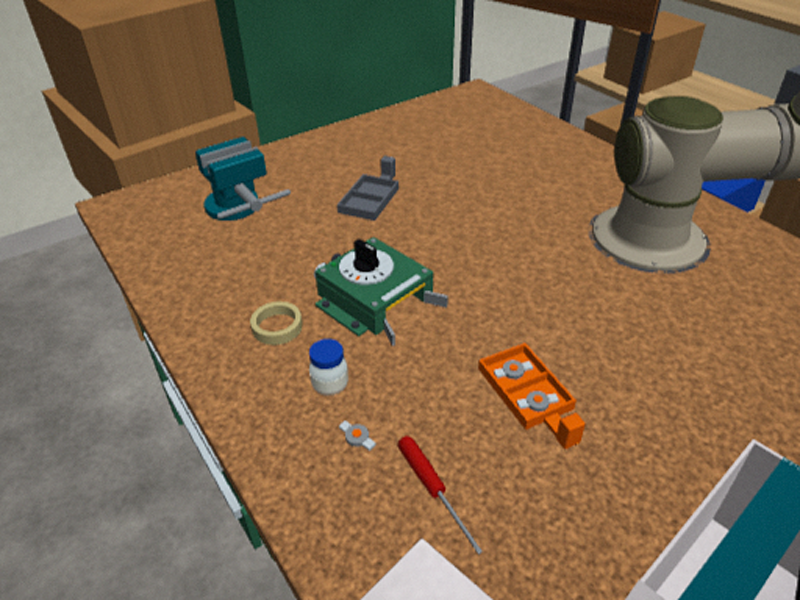

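Both views show the tray left of the station, grip block away from it, with a clear path between. Enlarging for measurement.

```bash
cat > h.py <<'E'
import numpy as np, cv2
from rig import telemetry, optics, ctrl
from scipy.spatial.transform import Rotation as Rn
def back(n,u,v,z):
    m=optics.camera_model(n); f=192/np.tan(np.radians(m["vfov"]/2))
    d=np.array([(u-m["cx"])/f,(v-m["cy"])/f,1]); R=np.array(m["R"]);t=np.array(m["t"])
    o=-R.T@t; d=R.T@d
    return o+d*(z-o[2])/d[2]
def proj(n,X):
    m=optics.camera_model(n); f=192/np.tan(np.radians(m["vfov"]/2))
    c=(np.array(m["R"])@np.atleast_2d(X).T).T+m["t"]
    return c[:,:2]/c[:,2:]*f+[m["cx"],m["cy"]]
def toolR(s): return Rn.from_quat(np.r_[s["ee_rot"][1:],s["ee_rot"][0]])
def wray(s,u,v):
    m=optics.camera_model("wrist"); f=192/np.tan(np.radians(m["vfov"]/2))
    p=np.array([u-m["cx"],v-m["cy"]]); r=np.hypot(*p); th=r/f
    d=np.r_[p/max(r,1e-9)*np.sin(th),np.cos(th)]; M=np.array(m["mount"]); R=toolR(s)
    return R.apply(M[:3,3])+s["eef_pos"], R.apply(M[:3,:3]@d)
def wback(s,u,v,z):
    o,d=wray(s,u,v); return o+d*(z-o[2])/d[2]
def wproj(s,X):
    m=optics.camera_model("wrist"); f=192/np.tan(np.radians(m["vfov"]/2)); M=np.array(m["mount"])
    c=(toolR(s).inv().apply(np.atleast_2d(X)-s["eef_pos"])-M[:3,3])@M[:3,:3]
    r=np.hypot(c[:,0],c[:,1]); th=np.arctan2(r,c[:,2]); return c[:,:2]/r[:,None]*(th*f)[:,None]+[m["cx"],m["cy"]]
E
python3 - <<'E'
from h import *
im=optics.capture("top"); a=im[195:245,145:220]; b=im[160:235,245:325]
A=cv2.resize(a,None,fx=5,fy=5,interpolation=cv2.INTER_CUBIC); B=cv2.resize(b,None,fx=5,fy=5,interpolation=cv2.INTER_CUBIC)
o=np.zeros((375,780,3),np.uint8); o[:250,:375]=A; o[:,380:]=B; cv2.imwrite("pics/c1.png",o)
E
```

```text
(no output)
```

View pics/c1.png

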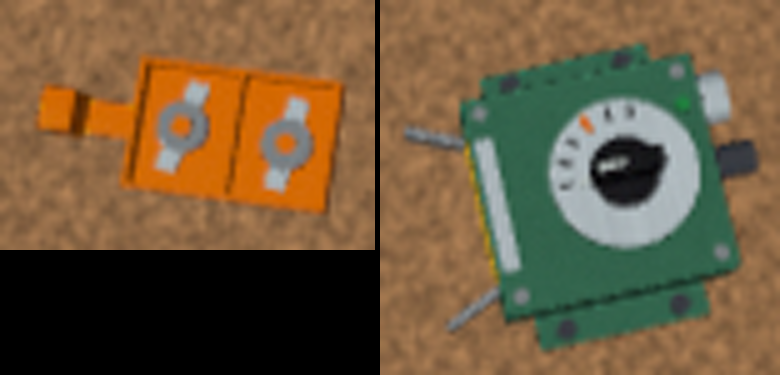

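Run:
```python
from h import *
A=lambda x,y,z: back("top",x/5+145-.4,y/5+195-.4,z)
B=lambda x,y,z: back("top",(x-380)/5+245-.4,y/5+160-.4,z)
T=np.array([A(x,y,22) for x,y in [(143,57),(343,82),(325,212),(125,186)]])
S=np.array([B(x,y,60) for x,y in [(462,102),(693,55),(740,268),(507,320)]])
def fit(C,l,w):
    c=C.mean(0); ax=(C[1]+C[2]-C[0]-C[3])[:2]; print("edges",[round(np.linalg.norm(C[i]-C[(i+1)%4]),1) for i in range(4)])
    return c,ax/np.linalg.norm(ax)
ct,xt=fit(T,140,90); cs,xs=fit(S,160,150)
print("tray",ct,np.degrees(np.arctan2(*xt[::-1])),"grip",ct[:2]-115*xt, "blocktop",A(60,109,48))
print("station",cs,np.degrees(np.arctan2(*xs[::-1])),"mouth",cs[:2]-80*xs)
print("dial",B(625,172,64),"home grip",cs[:2]-120*xs)
s=telemetry.sense(); print(toolR(s).as_matrix().round(3))
```

```text
edges [np.float64(139.1), np.float64(89.2), np.float64(137.7), np.float64(88.9)]
edges [np.float64(159.1), np.float64(147.0), np.float64(158.1), np.float64(149.7)]
tray [493.83562824 158.52854718  22.        ] -98.80650844736898 grip [511.44190881 272.17281182] blocktop [511.25356266 271.05111958  48.        ]
station [ 563.86186286 -173.35490239   60.        ] -79.47545875797435 mouth [549.24932991 -94.70076149]
dial [ 571.66728711 -189.74178347   64.        ] home grip [541.94306344 -55.37369104]
[[-0.961  0.278 -0.   ]
 [ 0.278  0.961 -0.001]
 [ 0.    -0.001 -1.   ]]
```

The crop shows the tray box top corners at (143,57), (343,82), (325,212), (125,186) and the deck corners at (462,102), (693,55), (740,268), (507,320). It also shows the rest tick at (567,185) and the orange third tick at (586,124). The sizes fit the given ones to within 3 mm. Next, a small planner for moves.

```bash
cat >> h.py <<'E'
def plan(pos,yaw,n):
    "rows from the measured pose to pos (mm), tool-x yaw (deg), tool down"
    s=telemetry.sense(); R=toolR(s); p=s["eef_pos"]; pos=np.array(pos,float)
    c,si=np.cos(np.radians(yaw)),np.sin(np.radians(yaw))
    Rt=Rn.from_matrix(np.array([[c,si,0],[si,-c,0],[0,0,-1]]))
    rv=(R.inv()*Rt).as_rotvec(); d=(pos-p)/n
    rows=[]
    for i in range(n):
        Ri=R*Rn.from_rotvec(rv*i/n); rows.append((Ri.inv().apply(d)/200).round(3).tolist())
    print("rot/row",(rv/n/(np.pi/2)).round(4).tolist())
    for r in rows: print(r)
def st():
    s=telemetry.sense(); M=toolR(s).as_matrix(); print("t",round(s["time_s"],2),"p",s["eef_pos"].round(1),"yaw",np.degrees(np.arctan2(M[1,0],M[0,0])).round(2),"tilt",M[:2,2].round(4),"F",s["force"].round(1),"M",s["wrist_torque"].round(3),"g",round(s["grip_width"],3),round(s["grip_force"],1),"q",s["joints"].round(2)); return s
E
python3 -c "
from h import *
plan([511.4,272,140],81.2,12)"
```

```text
rot/row [-0.0, 0.0, 0.0765]
[-0.173, -0.051, 0.038]
[-0.178, -0.029, 0.038]
[-0.18, -0.008, 0.038]
[-0.18, 0.014, 0.038]
[-0.177, 0.035, 0.038]
[-0.171, 0.056, 0.038]
[-0.163, 0.076, 0.038]
[-0.153, 0.095, 0.038]
[-0.141, 0.113, 0.038]
[-0.126, 0.129, 0.038]
[-0.11, 0.143, 0.038]
[-0.092, 0.155, 0.038]
```

>>> servo_tool(
  deltas=[
    [[-0.173,-0.051,0.02],[0,0,0.0765],0.8],
    [[-0.178,-0.029,0.02],[0,0,0.0765],0.8],
    [[-0.18,-0.008,0.038],[0,0,0.0765],0.8],
    [[-0.18,0.014,0.038],[0,0,0.0765],0.8],
    [[-0.177,0.035,0.038],[0,0,0.0765],0.8],
    [[-0.171,0.056,0.038],[0,0,0.0765],0.8],
  ],
)

```text
time_s: 0.75
eef_pos: [329.7, 387.2, 192.5]
ee_rot: [-0.0, 0.483, 0.876, -0.0]
force: [-0.1, 0.7, -0.8]
grip_width: 0.803
grip_force: 0.0
```

>>> servo_tool(
  deltas=[
    [[-0.163,0.076,0.038],[0,0,0.0765],0.8],
    [[-0.153,0.095,0.038],[0,0,0.0765],0.8],
    [[-0.141,0.113,0.038],[0,0,0.0765],0.8],
    [[-0.126,0.129,0.038],[0,0,0.0765],0.8],
    [[-0.11,0.143,0.038],[0,0,0.0765],0.8],
    [[-0.092,0.155,0.038],[0,0,0.0765],0.8],
    [[0,0,0],[0,0,0],0.8],
    [[0,0,0],[0,0,0],0.8],
  ],
)

```text
time_s: 1.55
eef_pos: [511.0, 271.7, 146.8]
ee_rot: [-0.0, 0.759, 0.651, -0.001]
force: [-0.9, -0.5, 0.7]
grip_width: 0.8
grip_force: 0.0
```

Run:
```python
from h import *
s=st(); im=optics.capture("wrist"); cv2.imwrite("pics/w1.png",cv2.resize(im,(800,600),interpolation=cv2.INTER_CUBIC))
print(s["eef_pos"])
h=np.radians(-98.8); x=np.array([np.cos(h),np.sin(h)]); y=np.array([-x[1],x[0]]); g=np.array([511.4,272.2])
print((wproj(s,[[*(g+a*12*x+b*15*y),48] for a,b in[(1,1),(1,-1),(-1,-1),(-1,1)]])*1.5625).round())
```

```text
t 1.55 p [511.  271.7 146.8] yaw 81.22 tilt [-0.0012 -0.0001] F [-0.9 -0.5  0.7] M [-0.023  0.008  0.012] g 0.8 0.0 q [0.29 0.51 1.44 0.   1.19 0.44]
[511.00459119 271.65532931 146.75465315]
[[430. 315.]
 [376. 315.]
 [375. 272.]
 [431. 272.]]
```

View pics/w1.png

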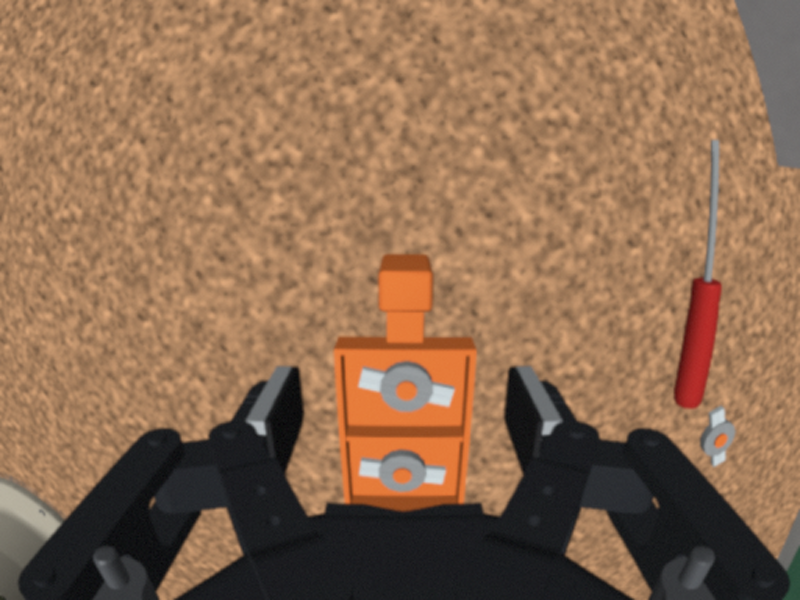

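The block top is at about (379–432, 270–311), within 1 mm of the prediction, and both hinges are seated. Next: descend, then grip.

>>> servo_tool(
  deltas=[
    [[0,0,0.15],[0,0,0],0.8],
    [[0,0,0.18],[0,0,0],0.8],
    [[0,0,0.18],[0,0,0],0.8],
    [[0,0,0.1],[0,0,0],0.8],
    [[0,0,0.06],[0,0,0],0.8],
    [[0,0,0],[0,0,0],0.8],
  ],
)

```text
time_s: 2.2
eef_pos: [510.0, 272.5, 12.6]
ee_rot: [-0.0, 0.759, 0.652, -0.001]
force: [-0.6, 0.9, 0.3]
grip_width: 0.804
grip_force: 0.0
```

>>> servo_tool(
  deltas=[
    [[0,0,0],[0,0,0],0.4],
    [[0,0,0],[0,0,0],0.2],
    [[0,0,0],[0,0,0],0.1],
    [[0,0,0],[0,0,0],0.1],
    [[0,0,0],[0,0,0],0.1],
  ],
  squeeze=40,
)

```text
time_s: 2.7
eef_pos: [511.7, 272.3, 14.7]
ee_rot: [0.0, 0.759, 0.651, 0.001]
force: [-1.7, 0.2, 7.0]
grip_width: 0.346
grip_force: 40.6
```

```bash
python3 -c "
from h import *
st()"
```

```text
t 2.7 p [511.7 272.3  14.7] yaw 81.23 tilt [0.0021 0.0008] F [-1.7  0.2  7. ] M [ 0.036  0.294 -0.056] g 0.346 40.6 q [0.29 0.68 1.55 0.   0.91 0.44]
```

Gripped at 29.4 mm. Sliding to the pre-entry pose, aligned with the slot.

```bash
python3 -c "
from h import *
plan([504.5,146.2,15.5],100.5,12)"
```

```text
rot/row [0.0001, -0.0, -0.0178]
[-0.052, 0.005, -0.0]
[-0.053, 0.004, -0.0]
[-0.053, 0.002, -0.0]
[-0.053, 0.001, -0.0]
[-0.053, -0.001, -0.0]
[-0.053, -0.002, -0.0]
[-0.052, -0.004, -0.0]
[-0.052, -0.005, -0.0]
[-0.052, -0.007, -0.0]
[-0.052, -0.008, -0.0]
[-0.052, -0.01, -0.0]
[-0.051, -0.011, -0.0]
```

>>> servo_tool(
  deltas=[
    [[-0.03,0.005,-0.004],[0,0,-0.0178],0.1],
    [[-0.053,0.004,-0.003],[0,0,-0.0178],0.1],
    [[-0.053,0.002,0],[0,0,-0.0178],0.1],
    [[-0.053,0.001,0],[0,0,-0.0178],0.1],
    [[-0.053,-0.001,0],[0,0,-0.0178],0.1],
    [[-0.053,-0.002,0],[0,0,-0.0178],0.1],
  ],
)

```text
time_s: 3.3
eef_pos: [508.1, 212.6, 14.8]
ee_rot: [-0.0, 0.702, 0.713, 0.0]
force: [0.4, 0.5, -1.1]
grip_width: 0.346
grip_force: 39.6
```

>>> servo_tool(
  deltas=[
    [[-0.052,-0.004,0],[0,0,-0.0178],0.1],
    [[-0.052,-0.005,0],[0,0,-0.0178],0.1],
    [[-0.052,-0.007,0],[0,0,-0.0178],0.1],
    [[-0.052,-0.008,0],[0,0,-0.0178],0.1],
    [[-0.052,-0.01,0],[0,0,-0.0178],0.1],
    [[-0.051,-0.011,0],[0,0,-0.0178],0.1],
    [[-0.02,0,0],[0,0,0],0.1],
    [[0,0,0],[0,0,0],0.1],
  ],
)

```text
time_s: 4.1
eef_pos: [505.4, 145.9, 14.8]
ee_rot: [0.0, 0.64, 0.768, 0.0]
force: [0.8, -1.2, -3.0]
grip_width: 0.348
grip_force: 39.6
```

Run:
```python
from h import *
s=st()
im=optics.capture("top"); cv2.imwrite("pics/c2.png",cv2.resize(im[150:250,180:330],None,fx=5,fy=5,interpolation=cv2.INTER_CUBIC))
```

```text
t 4.1 p [505.4 145.9  14.8] yaw 100.37 tilt [ 0.0002 -0.    ] F [ 0.8 -1.2 -3. ] M [ 0.091 -0.041 -0.004] g 0.348 39.6 q [ 0.06  0.59  1.72 -0.    0.83 -0.12]
```

View pics/c2.png

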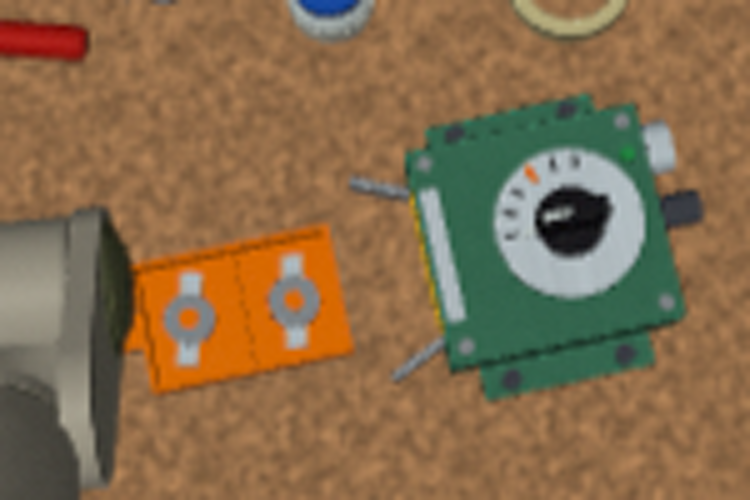

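The tray corners are at (328,226), (353,351), (157,393), (135,268). The guide tips are at (352,183) and (397,378). Both hinges are in the tray.

Run:
```python
from h import *
B=lambda x,y,z: back("top",x/5+180-.4,y/5+150-.4,z)
def fit(P,z):
    C=np.array([B(x,y,z) for x,y in P])[:,:2]; ax=C[1]+C[2]-C[0]-C[3]; ay=C[0]+C[1]-C[2]-C[3]
    print(C.mean(0),np.degrees(np.arctan2(ax[1],ax[0])),np.degrees(np.arctan2(ay[1],ay[0]))-90); return C.mean(0)
ct=fit([(135,268),(328,226),(353,351),(157,393)],22); cs=fit([(405,152),(634,104),(685,317),(450,370)],60)
g=(B(352,183,26)+B(397,378,26))/2; print("guide tips",B(352,183,26),B(397,378,26),np.linalg.norm(B(352,183,26)-B(397,378,26)))
for a in (-79.5,-78.5):
    x=np.array([np.cos(np.radians(a)),np.sin(np.radians(a))]); y=np.array([-x[1],x[0]])
    print("tray in station",(ct-cs)@x,(ct-cs)@y,"guides mid",(g[:2]-cs)@x,(g[:2]-cs)@y)
    q=telemetry.sense()["eef_pos"][:2]; print("tcp",(q-cs)@x,(q-cs)@y,"home",cs-120*x)
```

```text
[524.44010069  32.09154347] -79.32745385844846 -80.30440699696278
[ 564.23913462 -172.03333451] -79.23585121580219 -79.91439781360069
guide tips [609.25668962 -44.51328313  26.        ] [474.15391248 -71.67656379  26.        ] 137.80640117766396
tray in station -207.95958589072075 -1.9337910164995042 guides mid -116.13696682598359 -1.3928762262450385
tcp -323.6320928482334 0.11650689212450668 home [542.37087156 -54.0427456 ]
tray in station -207.96166194529943 1.695898724732871 guides mid -116.14358764543123 0.634205462991147
tcp -323.5807687873113 5.764647968096577 home [540.31498249 -54.44236996]
```

Aligned within about 1–2 mm and 1°. Pushing in.

>>> servo_tool(
  deltas=[
    [[-0.05,0,0],[0,0,0],0.1],
    [[-0.075,0,0],[0,0,0],0.1],
    [[-0.075,0,0],[0,0,0],0.1],
    [[-0.075,0,0],[0,0,0],0.1],
    [[-0.06,0,0],[0,0,0],0.1],
    [[-0.05,0,0],[0,0,0],0.1],
    [[-0.05,0,0],[0,0,0],0.1],
    [[0,0,0],[0,0,0],0.1],
  ],
)

```text
time_s: 4.95
eef_pos: [521.4, 59.4, 14.7]
ee_rot: [0.0, 0.64, 0.768, -0.0]
force: [0.8, -1.2, -1.0]
grip_width: 0.346
grip_force: 39.6
```

Run:
```python
from h import *
s=st()
im=optics.capture("top"); cv2.imwrite("pics/c3.png",cv2.resize(im[150:250,180:330],None,fx=5,fy=5,interpolation=cv2.INTER_CUBIC))
```

```text
t 4.95 p [521.4  59.4  14.7] yaw 100.38 tilt [ 0.0002 -0.0003] F [ 0.8 -1.2 -1. ] M [-0.02  -0.04  -0.061] g 0.346 39.6 q [-0.11  0.59  1.72 -0.    0.83 -0.29]
```

View pics/c3.png

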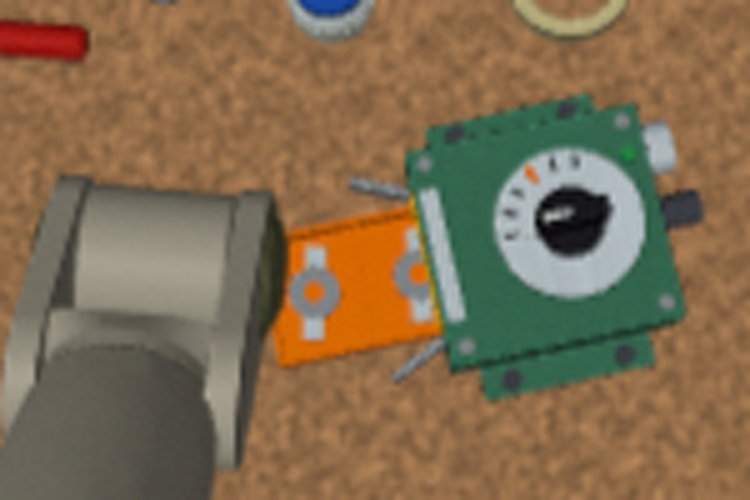

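The leading edge is in the mouth, centred and free, with both hinges seated. Continuing.

>>> servo_tool(
  deltas=[
    [[-0.06,0,0],[0,0,0],0.1],
    [[-0.075,0,0],[0,0,0],0.1],
    [[-0.075,0,0],[0,0,0],0.1],
    [[-0.075,0,0],[0,0,0],0.1],
    [[-0.075,0,0],[0,0,0],0.1],
    [[-0.06,0,0],[0,0,0],0.1],
    [[-0.06,0,0],[0,0,0],0.1],
    [[-0.04,0,0],[0,0,0],0.1],
  ],
)

```text
time_s: 5.8
eef_pos: [540.1, -42.8, 14.7]
ee_rot: [0.0, 0.64, 0.768, 0.0]
force: [0.3, 2.9, 0.7]
grip_width: 0.352
grip_force: 39.9
```

>>> servo_tool(
  deltas=[
    [[-0.02,0,0],[0,0,0],0.1],
    [[-0.015,0,0],[0,0,0],0.1],
    [[-0.01,0,0],[0,0,0],0.1],
    [[0,0,0],[0,0,0],0.1],
  ],
)

```text
time_s: 6.2
eef_pos: [541.7, -50.6, 14.7]
ee_rot: [0.0, 0.64, 0.769, -0.0]
force: [-0.1, -1.2, -1.7]
grip_width: 0.342
grip_force: 39.7
```

```bash
python3 -c "
from h import *
st()"
```

```text
t 6.2 p [541.7 -50.6  14.7] yaw 100.47 tilt [ 0.0002 -0.0003] F [-0.1 -1.2 -1.7] M [ 0.024 -0.086  0.003] g 0.342 39.7 q [-0.31  0.62  1.66 -0.    0.86 -0.49]
```

>>> servo_tool(
  deltas=[
    [[-0.008,0,0],[0,0,0],0.1],
    [[-0.008,0,0],[0,0,0],0.1],
    [[-0.005,0,0],[0,0,0],0.1],
    [[0,0,0],[0,0,0],0.1],
  ],
)

```text
time_s: 6.6
eef_pos: [542.4, -54.8, 14.7]
ee_rot: [0.0, 0.64, 0.769, -0.0]
force: [-0.5, 0.8, -0.9]
grip_width: 0.347
grip_force: 39.8
```

>>> servo_tool(
  deltas=[
    [[-0.005,0,0],[0,0,0],0.1],
    [[-0.005,0,0],[0,0,0],0.1],
    [[0,0,0],[0,0,0],0.1],
  ],
)

```text
time_s: 6.9
eef_pos: [542.6, -56.3, 14.7]
ee_rot: [-0.0, 0.64, 0.769, 0.0]
force: [-0.3, 3.3, 0.7]
grip_width: 0.34
grip_force: 39.9
```

>>> servo_tool(
  deltas=[
    [[-0.005,0,0],[0,0,0],0.1],
    [[-0.005,0,0],[0,0,0],0.1],
    [[0,0,0],[0,0,0],0.1],
  ],
)

```text
time_s: 7.2
eef_pos: [542.3, -56.4, 14.7]
ee_rot: [-0.002, 0.64, 0.769, 0.001]
force: [-3.2, 15.7, 5.0]
grip_width: 0.34
grip_force: 40.5
```

>>> servo_tool(
  deltas=[
    [[-0.005,0,0],[0,0,0],0.1],
    [[-0.005,0,0],[0,0,0],0.1],
    [[0,0,0],[0,0,0],0.1],
  ],
)

```text
time_s: 7.5
eef_pos: [542.0, -56.6, 14.7]
ee_rot: [-0.003, 0.64, 0.769, 0.001]
force: [-5.6, 26.0, 9.6]
grip_width: 0.344
grip_force: 41.0
```

```bash
python3 -c "
from h import *
s=st();a=np.radians(-79.5);x=np.array([np.cos(a),np.sin(a)])
for c in ((563.9,-173.4),(564.2,-172)): print((s['eef_pos'][:2]-c)@x)"
```

```text
t 7.5 p [542.  -56.6  14.7] yaw 100.48 tilt [-0.0037  0.006 ] F [-5.6 26.   9.6] M [3.729 0.396 0.142] g 0.344 41.0 q [-0.32  0.62  1.65  0.01  0.87 -0.51]
-118.87671705121384
-117.55483083827195
```

Contact came at y≈-56.4 and the force rose to 26 N against the stop, so the tray is home. Easing off, then opening and rising.

>>> servo_tool(
  deltas=[
    [[0.013,0,0],[0,0,0],0.1],
    [[0,0,0],[0,0,0],0.1],
    [[0,0,0],[0,0,0],0.45],
    [[0,0,0],[0,0,0],0.55],
    [[0,0,0],[0,0,0],0.58],
    [[0,0,0],[0,0,0],0.58],
  ],
)

```text
time_s: 8.1
eef_pos: [543.1, -58.3, 14.8]
ee_rot: [0.0, 0.64, 0.769, -0.0]
force: [0.2, -0.0, -0.2]
grip_width: 0.579
grip_force: 0.0
```

>>> servo_tool(
  deltas=[
    [[0,0,-0.05],[0,0,0],0.58],
    [[0,0,-0.12],[0,0,0],0.58],
    [[0,0,-0.2],[0,0,0],0.58],
    [[0,0,-0.2],[0,0,0],0.58],
    [[0,0,-0.13],[0,0,0],0.58],
    [[0,0,0],[0,0,0],0.58],
    [[0,0,0],[0,0,0],0.58],
  ],
)

```text
time_s: 8.8
eef_pos: [542.9, -58.0, 155.1]
ee_rot: [0.0, 0.64, 0.769, 0.0]
force: [0.1, 0.1, 0.2]
grip_width: 0.578
grip_force: 0.0
```

Run:
```python
from h import *
s=st(); im=optics.capture("wrist"); cv2.imwrite("pics/w2.png",cv2.resize(im,(800,600),interpolation=cv2.INTER_CUBIC))
```

```text
t 8.8 p [542.9 -58.  155.1] yaw 100.45 tilt [ 0.0007 -0.0003] F [0.1 0.1 0.2] M [ 0.033 -0.015  0.031] g 0.578 0.0 q [-0.32  0.43  1.54 -0.    1.17 -0.5 ]
```

View pics/w2.png

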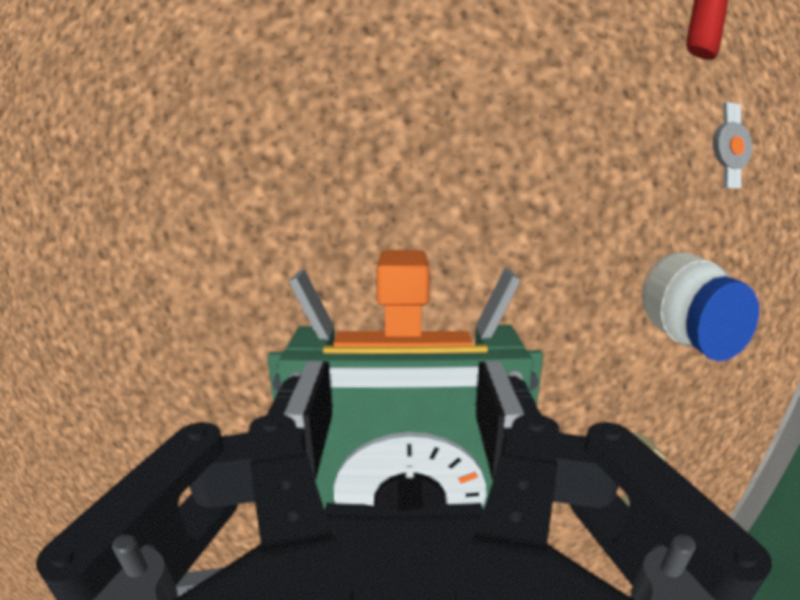

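The wrist view shows the block top at about (377–428, 265–303). The box rear wall is a strip at y 332–345, and the yellow lip is at y 350. I'll check these against the "home" projection.

Run:
```python
from h import *
s=telemetry.sense()
for c in ((563.9,-173.4),(564.2,-172)):
    a=np.radians(-79.6);x=np.array([np.cos(a),np.sin(a)]);y=np.array([-x[1],x[0]]); W=lambda p:[*(np.array(c)+p[0]*x+p[1]*y),p[2]]
    P=[(-108,15,48),(-108,-15,48),(-132,0,48),(-75,45,22),(-75,-45,22),(-75,45,0),(-80,0,42),(-80,0,60)]
    for p,q in zip(P,(wproj(s,[W(p) for p in P])+.5)*1.5625): print(p,q.round(1))
# knob: pointer tip and dial in wrist view
o=lambda u,v,z: wback(s,u/1.5625-.5,v/1.5625-.5,z)[:2].round(1)
print("block front mid",o(402.5,303.5,48),"back",o(403,265,48),"rear box edge z22",o(333,332,0),o(474,332,0),"yellow60",o(406,366,60))
print("knob ptr tip z112",o(410,474,112),"rest tick",o(409,450,64),"dial L/R extreme",o(333,500,64),o(487,500,64))
```

```text
(-108, 15, 48) [430.9 308. ]
(-108, -15, 48) [377.8 307.9]
(-132, 0, 48) [404.4 266.5]
(-75, 45, 22) [474.  343.9]
(-75, -45, 22) [334.5 343.6]
(-75, 45, 0) [469.6 331.6]
(-80, 0, 42) [404.2 349.4]
(-80, 0, 60) [404.2 362.1]
(-108, 15, 48) [431.9 305.8]
(-108, -15, 48) [378.7 305.7]
(-132, 0, 48) [405.4 264.1]
(-75, 45, 22) [475. 342.]
(-75, -45, 22) [335.2 341.7]
(-75, 45, 0) [470.5 329.8]
(-80, 0, 42) [405.2 347.3]
(-80, 0, 60) [405.2 359.9]
block front mid [542.9 -64.8] back [539.2 -42.9] rear box edge z22 [ 502.1 -109. ] [597.7 -91.2] yellow60 [550.9 -96.9]
knob ptr tip z112 [ 559.3 -131.7] rest tick [ 562.9 -150.9] dial L/R extreme [ 521.7 -202.2] [ 621.8 -184. ]
```

The view matches the fully-home projection within 1–2 px. Now to the knob: estimate its axis, then move above it.

Run:
```python
from h import *
B=lambda x,y,z: back("top",x/5+180-.4,y/5+150-.4,z).round(1)
print(B(570.5,223,64),B(571,222,74))
k=B(570.5,223,64)[:2]; plan([*k,150],100.5,6)
```

```text
[ 571. -190.   64.] [ 570.  -189.5   74. ]
rot/row [-0.0001, -0.0001, -0.0001]
[-0.113, 0.003, 0.003]
[-0.113, 0.003, 0.003]
[-0.113, 0.003, 0.003]
[-0.113, 0.003, 0.003]
[-0.113, 0.003, 0.003]
[-0.113, 0.003, 0.003]
```

>>> servo_tool(
  deltas=[
    [[-0.09,0.003,0.003],[0,0,0],0.55],
    [[-0.125,0.003,0.003],[0,0,0],0.55],
    [[-0.125,0.003,0.003],[0,0,0],0.55],
    [[-0.125,0.003,0.003],[0,0,0],0.55],
    [[-0.125,0.003,0.003],[0,0,0],0.55],
    [[-0.088,0.003,0.003],[0,0,0],0.55],
    [[0,0,0],[0,0,0],0.55],
    [[0,0,0],[0,0,0],0.55],
  ],
)

```text
time_s: 9.65
eef_pos: [570.8, -190.6, 150.4]
ee_rot: [-0.001, 0.64, 0.768, -0.0]
force: [-0.4, 0.8, -0.4]
grip_width: 0.549
grip_force: 0.0
```

Run:
```python
from h import *
s=st(); im=optics.capture("wrist"); cv2.imwrite("pics/w3.png",cv2.resize(im[100:340,150:360],None,fx=2.5,fy=2.5,interpolation=cv2.INTER_CUBIC))
k=np.array([571,-190.]);a=np.radians(-79.5);x=np.array([np.cos(a),np.sin(a)]);y=np.array([-x[1],x[0]])
P=[[*(k+u*x+v*y),z] for u,v,z in [(-23,7,112),(-23,-7,112),(23,7,112),(23,-7,112),(-24,0,74),(-50,0,64),(0,50,64),(0,-50,64)]]
print(((wproj(s,P)-[150,100]+.5)*2.5).round())
```

```text
t 9.65 p [ 570.8 -190.6  150.4] yaw 100.43 tilt [-0.0012  0.0009] F [-0.4  0.8 -0.4] M [0.005 0.001 0.013] g 0.549 0.0 q [-0.52  0.55  1.36  0.    1.23 -0.7 ]
[[300. 203.]
 [244. 203.]
 [298. 365.]
 [247. 365.]
 [272. 167.]
 [272.  77.]
 [425. 232.]
 [120. 232.]]
```

View pics/w3.png

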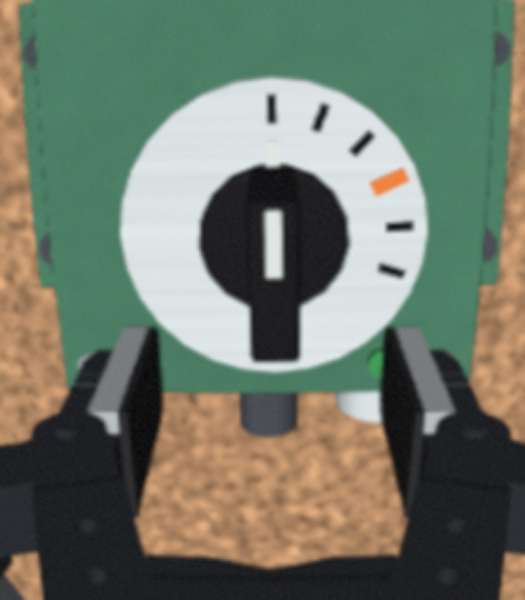

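The bar top is at x 247–300, y 203–360 in the crop, matching the prediction within 0.5 mm. It is aligned with the tool and points at the rest tick. Descend and grip.

>>> servo_tool(
  deltas=[
    [[0,0,0.08],[0,0,0],0.5],
    [[0,0,0.12],[0,0,0],0.5],
    [[0,0,0.09],[0,0,0],0.5],
    [[0,0,0.048],[0,0,0],0.5],
    [[0,0,0],[0,0,0],0.5],
    [[0,0,0],[0,0,0],0.3],
  ],
  squeeze=40,
)

```text
time_s: 10.3
eef_pos: [571.5, -190.5, 84.4]
ee_rot: [0.001, 0.64, 0.769, 0.0]
force: [-0.9, 0.2, -0.2]
grip_width: 0.346
grip_force: 0.0
```

>>> servo_tool(
  deltas=[
    [[0,0,0],[0,0,0],0.2],
    [[0,0,0],[0,0,0],0.1],
    [[0,0,0],[0,0,0],0.0],
    [[0,0,0],[0,0,0],0.0],
    [[0,0,0],[0,0,0],0.0],
  ],
  squeeze=60,
)

```text
time_s: 10.8
eef_pos: [571.6, -190.7, 84.7]
ee_rot: [0.001, 0.64, 0.769, 0.0]
force: [-0.4, 1.6, 5.7]
grip_width: 0.152
grip_force: 58.9
```

```bash
python3 -c "
from h import *
st()"
```

```text
t 10.8 p [ 571.6 -190.7   84.7] yaw 100.47 tilt [ 0.0018 -0.0008] F [-0.4  1.6  5.7] M [0.284 0.054 0.047] g 0.152 58.9 q [-0.52  0.62  1.43  0.    1.09 -0.7 ]
```

Gripped. Turning clockwise one click at a time (0.38 rad = 0.242 units).

>>> servo_tool(
  deltas=[
    [[0,0,0],[0,0,0.0484],0.0],
    [[0,0,0],[0,0,0.0484],0.0],
    [[0,0,0],[0,0,0.0484],0.0],
    [[0,0,0],[0,0,0.0484],0.0],
    [[0,0,0],[0,0,0.0484],0.0],
    [[0,0,0],[0,0,0],0.0],
    [[0,0,0],[0,0,0],0.0],
  ],
)

```text
time_s: 11.5
eef_pos: [570.9, -190.8, 84.7]
ee_rot: [0.0, 0.773, 0.634, -0.0]
force: [-5.0, 2.1, 8.5]
grip_width: 0.152
grip_force: 59.4
```

Run:
```python
from h import *
s=st(); im=optics.capture("wrist"); cv2.imwrite("pics/w4.png",cv2.resize(im[150:370,150:360],None,fx=2.5,fy=2.5,interpolation=cv2.INTER_CUBIC))
```

```text
t 11.5 p [ 570.9 -190.8   84.7] yaw 78.69 tilt [-0.0002 -0.0005] F [-5.   2.1  8.5] M [0.257 0.806 0.029] g 0.152 59.4 q [-0.52  0.62  1.43 -0.    1.09 -0.32]
```

View pics/w4.png

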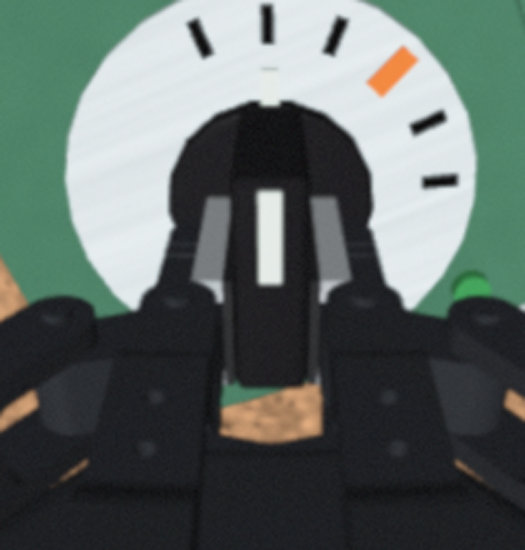

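The pointer sits on the first-click tick at (267,25), square in the gripper. Next, the second click, then the third.

>>> servo_tool(
  deltas=[
    [[0,0,0],[0,0,0.0484],0.0],
    [[0,0,0],[0,0,0.0484],0.0],
    [[0,0,0],[0,0,0.0484],0.0],
    [[0,0,0],[0,0,0.0484],0.0],
    [[0,0,0],[0,0,0.0484],0.0],
    [[0,0,0],[0,0,0],0.0],
    [[0,0,0],[0,0,0],0.0],
  ],
)

```text
time_s: 12.25
eef_pos: [570.3, -190.5, 84.7]
ee_rot: [-0.001, 0.879, 0.476, -0.001]
force: [-9.2, 2.3, 11.4]
grip_width: 0.151
grip_force: 59.8
```

```bash
python3 -c "
from h import *
st()"
```

```text
t 12.25 p [ 570.3 -190.5   84.7] yaw 56.91 tilt [-0.002   0.0002] F [-9.2  2.3 11.4] M [0.414 1.486 0.053] g 0.151 59.8 q [-0.52  0.62  1.43 -0.    1.09  0.06]
```

>>> servo_tool(
  deltas=[
    [[0,0,0],[0,0,0.0484],0.0],
    [[0,0,0],[0,0,0.0484],0.0],
    [[0,0,0],[0,0,0.0484],0.0],
    [[0,0,0],[0,0,0.0484],0.0],
    [[0,0,0],[0,0,0.0484],0.0],
    [[0,0,0],[0,0,0],0.0],
    [[0,0,0],[0,0,0],0.0],
  ],
)

```text
time_s: 12.95
eef_pos: [569.8, -190.0, 84.7]
ee_rot: [-0.001, 0.953, 0.302, -0.002]
force: [-12.1, 5.2, 13.4]
grip_width: 0.148
grip_force: 60.1
```

Run:
```python
from h import *
s=st(); a=optics.capture("wrist")[150:370,150:360]; b=optics.capture("top")[155:235,245:325]
o=np.zeros((480,800,3),np.uint8); A=cv2.resize(a,None,fx=2,fy=2,interpolation=cv2.INTER_CUBIC); B=cv2.resize(b,None,fx=4.5,fy=4.5,interpolation=cv2.INTER_CUBIC)
o[:440,:420]=A; o[:360,430:790]=B; cv2.imwrite("pics/w5.png",o)
```

```text
t 12.95 p [ 569.8 -190.    84.7] yaw 35.15 tilt [-0.0036  0.0012] F [-12.1   5.2  13.4] M [0.792 2.013 0.114] g 0.148 60.1 q [-0.52  0.62  1.43 -0.    1.09  0.44]
```

View pics/w5.png

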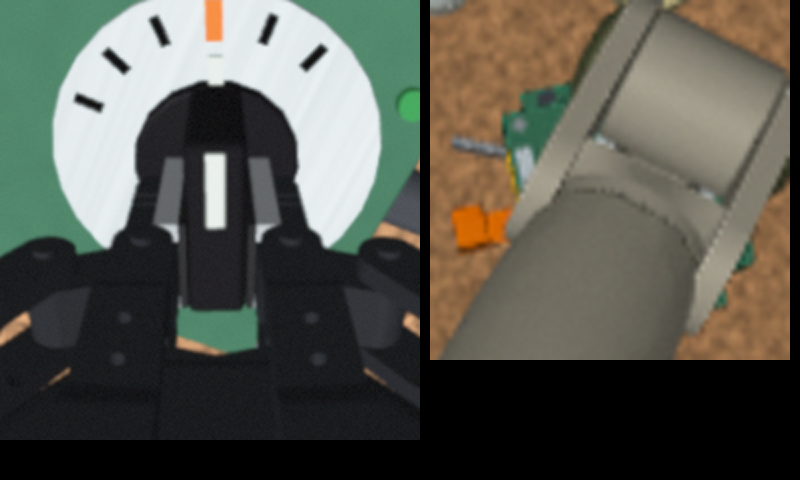

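The pointer and its white line sit on the orange third-click tick (x≈214), and the block is still at home. I'll add a 1° margin against lag, far short of the fourth click, and check that it holds.

>>> servo_tool(
  deltas=[
    [[0,0,0],[0,0,0.012],0.0],
    [[0,0,0],[0,0,0],0.0],
    [[0,0,0],[0,0,0],0.0],
    [[0,0,0],[0,0,0],0.0],
  ],
)

```text
time_s: 13.45
eef_pos: [569.7, -190.0, 84.6]
ee_rot: [-0.001, 0.956, 0.293, -0.002]
force: [-11.9, 5.5, 13.5]
grip_width: 0.154
grip_force: 60.2
```

```bash
python3 -c "
from h import *
st(); print(ctrl.finish_job())"
```

```text
t 13.45 p [ 569.7 -190.    84.6] yaw 34.08 tilt [-0.0037  0.0013] F [-11.9   5.5  13.5] M [0.747 2.013 0.141] g 0.154 60.2 q [-0.52  0.62  1.43 -0.    1.09  0.46]
the job is handed in; nothing more can be done
None
```

I handed the job in at 13.5 s: the tray is home against the back stop with both hinges last seen seated as it entered the slot, and the gripper is still holding the knob at the third click (about 1.16 rad turned, fourth at 1.52).

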